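# Lift a painted panel from the drying rack and lean it back to check its varnish

## Task

The varnish on the fish panel (the one with blue painted edges, standing in the wooden drying rack) is to be checked against the light. Draw it straight up out of the rack, carry it over the middle of the green cutting mat and lean it back there about halfway between upright and flat, painted face up and its long edges level, with its lower edge a good hand's breadth above the mat. Finish while still holding it up like that, touching nothing else, and leave the other panels, the varnish jar and the tape roll as they are.

Things in the scene. Friction and masses are not known exactly. Their poses are not given: they have to be found in the camera images.
- panel_blue: The fish panel, loose: flat birch board 15 thick (own x), 178 wide (own y), 127 high (own z), 0.23 kg, blue edges, bare wood back, yellow fish on blue with a white border (25 mm at the top) on its face. Origin: centre of its underside; own z points to its top edge, own x out of the painted face. At first upright in the rack, own x along the rack's x; take it by its top edge, across the 15 mm
- panel_blue_centre (a point): the middle of the fish panel: 63.5 mm above its origin, half way through its thickness; axes as the panel's
- panel_blue_top (a point): the middle of the fish panel's top edge: 127 mm above its origin; axes as the panel's
- rack: Beech rack, fixed, left or right of the robot: two rails along own x, 200 long, tops 22 above the table, 110 apart, each with six 12 mm dowels, tops 82 above the table: 19 mm slots at x -62, -31, 0, 31, 62. Panels stand across the rails in slots -62, 0, 62, in any order, 47 mm free between them. Own x points away from the robot within 18 degrees. Origin: on the table under its centre
- mat: Green cutting mat with a pale grid, fixed flat on the table: 300 along own x, 220 along own y, 3 thick. Origin: centre of its underside. It lies on the other side of the table middle from the rack
- panel_red: Another panel of the same make and size in the rack, edges painted red, a hill landscape on its face; origin and axes as for the fish panel. To be left in its slot
- panel_green: Another panel of the same make and size in the rack, edges painted green, a tree on its face; origin and axes as for the fish panel. To be left in its slot
- varnish_jar: Small closed jar with a black cap, loose, 52 in diameter, 58 high, standing on the mat near one of its far corners. Origin: centre of its underside
- tape_roll: Roll of cream masking tape lying flat on the table at the robot's right, beside the rack or mat, loose, 80 outer diameter, 24 high. Origin: centre of its underside
There are look-alikes about, which are no part of the job. Leave any turquoise look-alike of the panel_blue alone.

How it is judged:
By the outcome, as a careful person would: the job done as asked, in the order asked, and still so for the second after the job is handed in, while the arm keeps its last pose, push and grip.
It also fails if it takes over 48 s, if anything falls off the work surface, if the arm or the gripper's body presses on something with over 40 N, if the wrist force passes 120 N, or if a joint passes its speed limit or range.

## Robot

A 6-joint arm with a two-finger parallel gripper is mounted at the origin on the work surface. World frame = base frame: x ahead of the robot, y to its left, z up, the work surface at z = 0. Lengths are in m, angles in degrees, forces in N, time in s.
With the tool pointing down it reaches from about 0.25 to 0.725 m from the base axis. Payload 9.7 kg.
Tool frame: the origin (TCP) lies at the very end of the fingers, on their centre line; the grasp point (between the pads) lies 19 mm behind it; x points along the fingers, z is the direction in which the jaws open and shut, and the axes are right-handed (so a half turn about x gives the same grasp; the last joint's range is limited). The gripper opens to 85 mm and grips with 20 to 120 N. Pads are 22 mm wide; open, the fingers measure 114 mm over their backs; the gripper's body (76 mm by 85 mm) begins 54 mm behind the grasp point. The pads swing forward as they close: fully open they stand 13 mm farther back than shut.
Start: joints at [-65.031, 4.979, 10.078, 95.1, 0, 90], TCP at [0.232, -0.499, 0.231] pointing down, gripper open.
Joint ranges: [-179.16, 179.16], [-48.56, 103.87], [-65.8, 70.77], [-126.05, 130.52], [-82.76, 87.17], [-180, 180]. Speed limits (degrees/s): [127.2, 127.2, 147.25, 180, 180, 180].

## Interface

Orientations are given as [roll, pitch, yaw] about the fixed x, y, z axes, in that order (R = Rz(yaw) Ry(pitch) Rx(roll)).
In Python, from workcell import sensors, vision, job_done gives the robot as it stands.
- The arm moves only by the tool carry_out, never from a script. Its argument "increments" is a list of rows, each a list of 7 numbers: the turn, a rotation vector about the tool's x, y, z in degrees, then the shift along the tool's x, y, z in mm, then the opening in per cent of the stroke, from 0 (shut) to 100 (fully open). A call has 1 to 12 rows; each row shifts and turns the commanded pose from where the row before left it, along the tool's axes as they then stand; what a row does not reach is not made up. A row lasts 1/8 s, in which the tool goes at most 62.5 mm and 10.7 degrees, less where a joint would pass 70% of its speed; a pose out of reach is approached as far as the arm can. A call is refused whole if a number of a shift passes 62.5 or a number of a turn 10.7, either way. A call with a gripper value outside its range is refused whole. The fingers move at their own pace and stop on an object; "squeeze" is the grip in N (left out, the last holds). Time passes only in rows, so rows that do not move let the fingers close. It gives the time, the measured TCP pose, the force and the opening at its end, in the units of the state.
- sensors.get_obs(): the state, without advancing time (a new reading comes with each control period).
- vision.camera(name): name is "side" or "top"; returns the picture (384x512x3 uint8, red, green, blue); there is no depth.
- vision.calibration(name): a dict with "camera_matrix" (3x3 intrinsics, pixels), "dist" ([k1, k2, p1, p2, k3] as OpenCV has them; the pictures are not rectified), "extrinsics" (4x4, takes a point from world to camera coordinates). Camera axes: x right, y up, looking along -z (the intrinsics and any distortion apply to the point x, -y, -z); pixel columns grow to the right and rows downward; lengths in m; the calibration is good to about 2 mm. A picture is of the moment at which its call begins. calibration takes no time and is no camera call.
- job_done(): hands the job in, once; it reports no verdict.
The state is a dict: "time": time; "q": joint angles; "qd": joint speeds; "joint_efforts": joint torques, N m; "ee_pos": TCP position; "tcp_rot": TCP orientation; "wrist_force": force on the tool from outside, world axes, zero at the start; "torque": the same for the moment, N m; "opening": finger opening in m.
Only numpy, scipy, OpenCV 4.12 (cv2) and the standard library are available. Lean on these libraries where they do the work, as an engineer would, in place of code of your own. Each camera call takes 0.05 s, during which the arm holds its last target.

## Working session

There is one attempt and no reset: what is moved stays moved. The work goes in short steps, Python scripts to look and compute and a tool call to move; the robot and the scene stay as the last step left them, time stands still between calls to the robot, and variables do not carry over. Pictures are saved under pics/ and viewed, and the job is handed in when it is done.

Besides the shell and the picture viewer there is one more tool, called after ">>>" as name([rows], argument=value, ...), one row to a line, values as JSON. carry_out: Moves the arm, as the interface text tells. Its arguments: {"type":"object","properties":{"increments":{"type":"array"},"squeeze":{"type":"number"}},"required":["increments"]}

```bash
mkdir -p pics; ls; python3 - <<'E'
from workcell import sensors, vision
import cv2
for n in ("side","top"):
    cv2.imwrite(f"pics/{n}0.png",cv2.cvtColor(vision.camera(n),cv2.COLOR_RGB2BGR))
    print({k:v for k,v in vision.calibration(n).items()})
print(sensors.get_obs())
E
```

```text
pics
{'camera_matrix': array([[417.03534561,   0.        , 258.45266987],
       [  0.        , 417.03534561, 186.59008424],
       [  0.        ,   0.        ,   1.        ]]), 'dist': array([0.03280176, 0.        , 0.        , 0.        , 0.        ]), 'extrinsics': array([[-9.29939310e-01, -3.67712690e-01,  5.07594819e-04,
         5.64629143e-01],
       [ 2.77504430e-01, -7.00897093e-01,  6.57065108e-01,
        -3.06668643e-01],
       [-2.41255407e-01,  6.11171533e-01,  7.53833659e-01,
        -1.18007949e+00],
       [ 0.00000000e+00,  0.00000000e+00,  0.00000000e+00,
         1.00000000e+00]])}
{'camera_matrix': array([[412.12511016,   0.        , 250.95514156],
       [  0.        , 412.12511016, 191.30389321],
       [  0.        ,   0.        ,   1.        ]]), 'dist': array([0.0358719, 0.       , 0.       , 0.       , 0.       ]), 'extrinsics': array([[ 0.01341058, -0.99976649, -0.01694472, -0.07590572],
       [ 0.98638423,  0.01044937,  0.16412486, -0.63929947],
       [-0.16390947, -0.01891501,  0.98629403, -1.20885386],
       [ 0.        ,  0.        ,  0.        ,  1.        ]])}
{'time': 0.1, 'q': array([-6.50309057e+01,  5.00863781e+00,  1.00412604e+01,  9.51000907e+01,
       -8.74691628e-05,  9.00001551e+01]), 'qd': array([-0.03200883, -0.01511448,  0.11935426,  0.08022033, -0.02737753,
        0.02362302]), 'joint_efforts': array([ 6.73543054e-04, -5.21561658e+01,  4.65653372e+01,  1.59972638e-02,
        2.34424584e-05,  2.11441616e-06]), 'ee_pos': array([ 0.23208837, -0.49841789,  0.23066765]), 'tcp_rot': array([-179.92556375,   89.93253179,  115.04337548]), 'wrist_force': array([0.26905429, 0.0093734 , 0.25701447]), 'torque': array([-0.00290079,  0.06224909, -0.04174408]), 'opening': 0.08506564765587048}
```

View pics/side0.png

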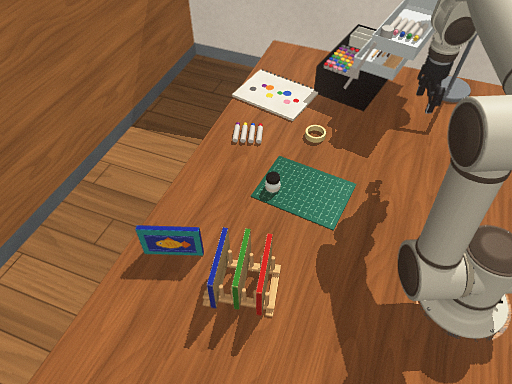

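View pics/top0.png

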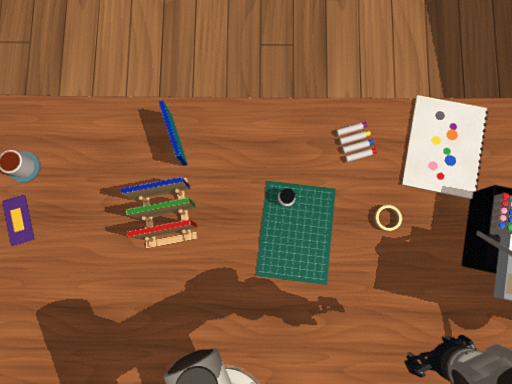

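```bash
cat > h.py <<'E'
import numpy as np, cv2
from workcell import sensors, vision
def ray(n,px):
    c=vision.calibration(n);E=c["extrinsics"]
    u=cv2.undistortPoints(np.array(px,float).reshape(-1,1,2),c["camera_matrix"],c["dist"]).reshape(-1,2)
    d=np.c_[u[:,0],-u[:,1],-np.ones(len(u))]@E[:3,:3]
    return -E[:3,:3].T@E[:3,3], d
def onz(n,px,z):
    o,d=ray(n,px); return o+d*((z-o[2])/d[:,2])[:,None]
def proj(n,P):
    c=vision.calibration(n);E=c["extrinsics"]
    p=np.atleast_2d(P)@E[:3,:3].T+E[:3,3]; p=p*[1,-1,-1]
    return cv2.projectPoints(p,np.zeros(3),np.zeros(3),c["camera_matrix"],c["dist"])[0].reshape(-1,2)
def shot(n,f,crop=None,s=1):
    im=vision.camera(n); b=cv2.cvtColor(im,cv2.COLOR_RGB2BGR)
    if crop: x0,y0,x1,y1=crop; b=b[y0:y1,x0:x1]
    cv2.imwrite(f"pics/{f}.png",cv2.resize(b,None,fx=s,fy=s,interpolation=cv2.INTER_CUBIC)); return im
E
python3 - <<'E'
import cv2,numpy as np
from h import *
t=cv2.imread("pics/top0.png"); s=cv2.imread("pics/side0.png")
cv2.imwrite("pics/ct.png",cv2.resize(t[90:260,100:210],None,fx=3.5,fy=3.5,interpolation=cv2.INTER_CUBIC))
cv2.imwrite("pics/cs.png",cv2.resize(s[215:325,130:290],None,fx=5,fy=5,interpolation=cv2.INTER_CUBIC))
for n in("side","top"): print(n,ray(n,[[256,192]])[0])
E
```

```text
side [0.32547219 0.71390913 1.0907983 ]
top [ 0.43347025 -0.0920732   1.29592408]
```

View pics/ct.png

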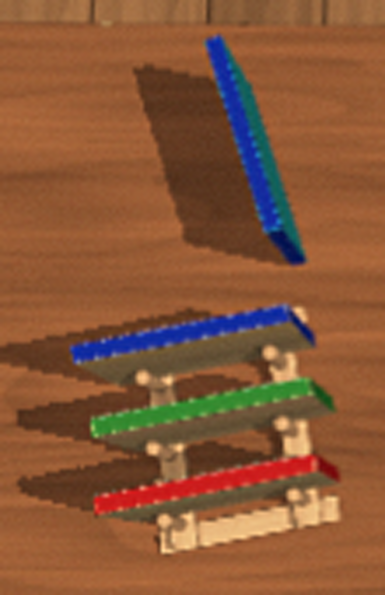

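View pics/cs.png

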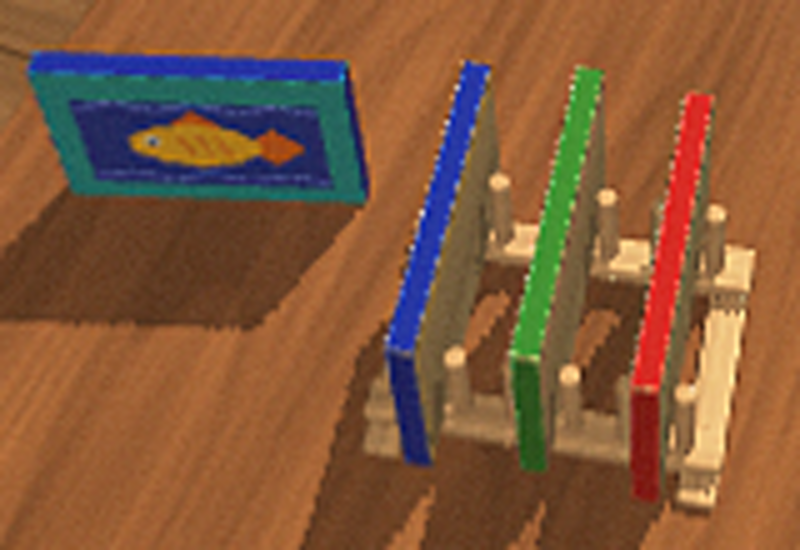

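```bash
cat > m.py <<'E'
from h import *
from scipy.spatial.transform import Rotation as R
t=cv2.imread("pics/top0.png"); s=cv2.imread("pics/side0.png")
def mask(im,lo,hi,roi):
    x0,y0,x1,y1=roi; m=np.zeros(im.shape[:2],np.uint8)
    m[y0:y1,x0:x1]=cv2.inRange(cv2.cvtColor(im,cv2.COLOR_BGR2HSV),lo,hi)[y0:y1,x0:x1]
    n,l,st,_=cv2.connectedComponentsWithStats(m); k=1+np.argmax(st[1:,4]); return (l==k).astype(np.uint8)
for nm,n,im,roi,lo,hi in [("blue","top",t,(110,170,200,205),(112,150,140),(128,255,255)),
  ("blue","side",s,(200,220,232,290),(112,150,140),(128,255,255)),
  ("green","top",t,(115,190,200,222),(45,120,110),(65,255,255)),("red","top",t,(115,215,200,240),(0,180,150),(8,255,255)),
  ("turq","top",t,(150,95,195,170),(112,150,140),(128,255,255))]:
    m=mask(im,lo,hi,roi); ys,xs=np.nonzero(m); 
    P=onz(n,np.c_[xs,ys],0.149 if nm!="turq" else .127)[:,:2]
    c,sz,a=cv2.minAreaRect(P.astype(np.float32)*1000)
    d=np.linalg.svd(P-P.mean(0))[2][0] if len(P)<3000 else 0
    d=d*np.sign(d[0]*0+d[1]); print(nm,n,len(P),"rect",c,sz,"mean",P.mean(0).round(4),"normal yaw",np.degrees(np.arctan2(-d[0],d[1])).round(2))
m=mask(t,(70,80,40),(95,255,200),(245,170,345,295)); 
c=max(cv2.findContours(m,0,2)[0],key=cv2.contourArea).reshape(-1,2)
P=onz("top",c,.003)[:,:2]; print("mat",cv2.minAreaRect(P.astype(np.float32)*1000))
print("tool R\n",R.from_euler("xyz",sensors.get_obs()["tcp_rot"],degrees=True).as_matrix().round(3))
E
python3 m.py
```

```text
blue top 257 rect (639.4411010742188, 213.52554321289062) (12.327568054199219, 172.51475524902344) mean [0.639  0.2147] normal yaw 11.74
blue side 270 rect (639.5599365234375, 208.788330078125) (13.011252403259277, 172.910888671875) mean [0.639 0.213] normal yaw 11.79
green top 286 rect (580.28955078125, 193.5275115966797) (13.638301849365234, 177.4492645263672) mean [0.5801 0.1935] normal yaw 11.91
red top 284 rect (518.8316040039062, 186.20010375976562) (14.215835571289062, 178.59445190429688) mean [0.5179 0.1888] normal yaw 11.81
turq top 215 rect (816.7057495117188, 176.5102081298828) (171.0440673828125, 12.386765480041504) mean [0.8172 0.1762] normal yaw -70.65
mat ((523.7950439453125, -208.7308349609375), (216.91360473632812, 298.563720703125), 83.70958709716797)
tool R
 [[-0.     0.907  0.422]
 [ 0.001  0.422 -0.907]
 [-1.    -0.    -0.001]]
```

Candidates: the blue-edged panel in the rack, with its top edge at top (155,186) and side (220,260), or the turquoise-bordered fish standing free behind the rack at top (172,132) and side (170,241). I choose the one in the rack. The crop shows blue edges, the bare wood back towards the robot, and that it stands in the farthest slot.

>>> carry_out([
  [-9.6, 0, 0, 0, 0, 0, 50],
  [-9.6, 0, 0, 0, 0, 0, 50],
  [-9.6, 0, 0, 0, 0, 0, 50],
  [-9.6, 0, 0, 0, 0, 0, 50],
  [-9.6, 0, 0, 0, 0, 0, 50],
  [-9.6, 0, 0, 0, 0, 0, 50],
  [-9.6, 0, 0, 0, 0, 0, 50],
  [-9.6, 0, 0, 0, 0, 0, 50],
], squeeze=60)

```text
time: 1.1
ee_pos: [0.2321, -0.4985, 0.2308]
tcp_rot: [102.5, 90.0, 114.6]
wrist_force: [-0.1, -0.5, 0.8]
opening: 0.0429
```

>>> carry_out([
  [0, 0, 0, -2, 43.5, 38.5, 50],
  [0, 0, 0, -2, 43.5, 38.5, 50],
  [0, 0, 0, -2, 43.5, 38.5, 50],
  [0, 0, 0, -2, 43.5, 38.5, 50],
  [0, 0, 0, -2, 43.5, 38.5, 50],
  [0, 0, 0, -2, 43.5, 38.5, 50],
  [0, 0, 0, -2, 43.5, 38.5, 50],
  [0, 0, 0, -2, 43.5, 38.5, 50],
  [0, 0, 0, -2, 43.5, 38.5, 50],
  [0, 0, 0, -2, 43.5, 38.5, 50],
  [0, 0, 0, -2, 43.5, 38.5, 50],
  [0, 0, 0, -2, 43.5, 38.5, 50],
])

```text
time: 2.6
ee_pos: [0.5786, 0.1085, 0.255]
tcp_rot: [-161.9, 90.0, -150.1]
wrist_force: [1.6, -0.7, -1.0]
opening: 0.0428
```

>>> carry_out([
  [0, 0, 0, 0, 43.5, 38.5, 50],
  [0, 0, 0, 0, 30, 30, 50],
  [0, 0, 0, 0, 0, 0, 50],
  [0, 0, 0, 0, 0, 0, 50],
])

```text
time: 3.1
ee_pos: [0.6298, 0.1923, 0.2548]
tcp_rot: [-165.1, 89.9, -153.3]
wrist_force: [0.3, -0.1, -0.1]
opening: 0.0428
```

```bash
cat > d.py <<'E'
import sys
from h import *
from scipy.spatial.transform import Rotation as R
o=sensors.get_obs(); M=R.from_euler("xyz",o["tcp_rot"],degrees=True)
g=np.array([float(a) for a in sys.argv[1:4]]); h=np.radians(float(sys.argv[4])); tl=np.radians(float(sys.argv[5]))
H=np.array([np.cos(h),np.sin(h),0]);Z=np.array([0,0,1.])
x=np.cos(tl)*-Z+np.sin(tl)*H; z=np.cos(tl)*H+np.sin(tl)*Z; y=np.cross(z,x)
G=R.from_matrix(np.c_[x,y,z])
print("t",o["time"],"pos",o["ee_pos"].round(4),"q",o["q"].round(1),"open",o["opening"],"F",o["wrist_force"].round(1))
print("turn",(M.inv()*G).as_rotvec(degrees=True).round(2),"shift",(M.inv().apply(g-o["ee_pos"])*1000).round(1))
E
python3 d.py .6395 .212 .126 11.8 0
```

```text
t 3.1 pos [0.6298 0.1923 0.2548] q [ 17.   21.9  32.9 101.   -0.   95.2] open 0.04276146030128569 F [ 0.3 -0.1 -0.1]
turn [-0.02 -0.06  0.02] shift [128.8  17.3  13.6]
```

>>> carry_out([
  [0, 0, 0, 0, 17.3, 13.6, 50],
  [0, 0, 0, 40, 0, 0, 50],
  [0, 0, 0, 45, 0, 0, 50],
  [0, 0, 0, 25, 0, 0, 50],
  [0, 0, 0, 10, 0, 0, 50],
  [0, 0, 0, 0, 0, 0, 50],
  [0, 0, 0, 0, 0, 0, 50],
])

```text
time: 3.98
ee_pos: [0.6404, 0.2122, 0.1372]
tcp_rot: [6.1, 89.9, 17.9]
wrist_force: [-0.4, 1.0, 1.0]
opening: 0.0426
```

```bash
python3 d.py .6395 .212 .126 11.8 0; python3 -c "
from h import *
shot('side','g1',(170,170,330,330),4)
shot('top','g1t',(90,130,230,250),4)"
```

```text
t 3.975 pos [0.6404 0.2122 0.1372] q [18.3 21.5 19.2 87.6 -0.  96.6] open 0.04257946933281466 F [-0.4  1.   1. ]
turn [-0.05  0.14 -0.01] shift [11.2  0.  -0.9]
```

View pics/g1.png

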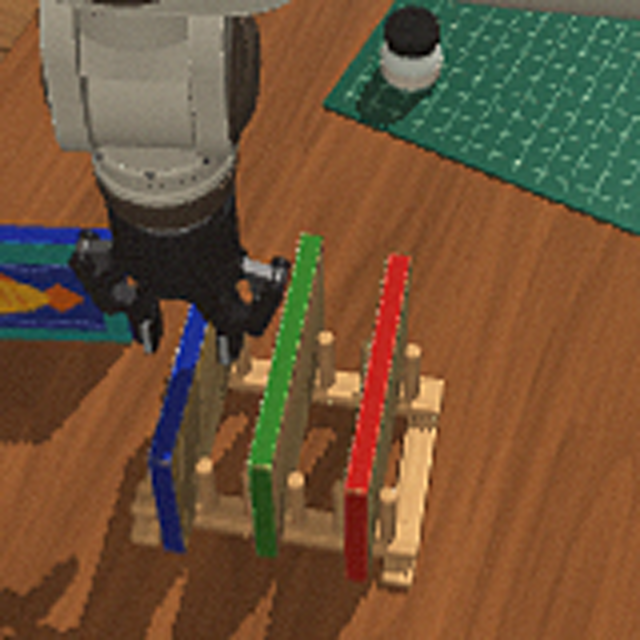

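View pics/g1t.png

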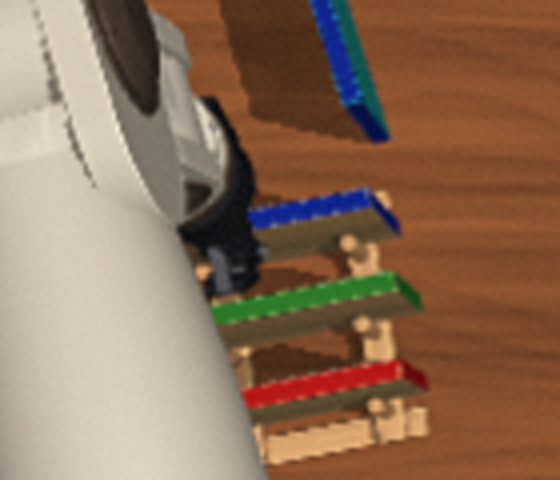

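The fingers straddle the blue panel's top edge: they show at (145,335) and (230,345) in the side crop, with the blue edge between them. I'll narrow the jaws to stay clear of the green panel, go the last bit down and close.

>>> carry_out([
  [0, 0, 0, 0, 0, -0.5, 35],
  [0, 0, 0, 0, 0, 0, 35],
  [0, 0, 0, 6, 0, 0, 35],
  [0, 0, 0, 5, 0, 0, 35],
  [0, 0, 0, 0, 0, 0, 35],
  [0, 0, 0, 0, 0, 0, 20],
  [0, 0, 0, 0, 0, 0, 10],
  [0, 0, 0, 0, 0, 0, 0],
  [0, 0, 0, 0, 0, 0, 0],
  [0, 0, 0, 0, 0, 0, 0],
], squeeze=60)

```text
time: 5.32
ee_pos: [0.6394, 0.2122, 0.1245]
tcp_rot: [1.6, 90.0, 13.4]
wrist_force: [0.5, -0.5, 1.9]
opening: 0.014
```

```bash
python3 d.py .6395 .212 .126 11.8 0
```

```text
t 5.325 pos [0.6394 0.2122 0.1245] q [18.4 21.4 17.8 86.3 -0.  96.6] open 0.013952609150075668 F [ 0.5 -0.5  1.9]
turn [-0.03  0.02 -0.  ] shift [-1.5 -0.3  0. ]
```

>>> carry_out([
  [0, 0, 0, -8, 0, 0, 0],
  [0, 0, 0, -15, 0, 0, 0],
  [0, 0, 0, -22, 0, 0, 0],
  [0, 0, 0, -25, 0, 0, 0],
  [0, 0, 0, -25, 0, 0, 0],
  [0, 0, 0, -25, 0, 0, 0],
  [0, 0, 0, -25, 0, 0, 0],
  [0, 0, 0, -20, 0, 0, 0],
  [0, 0, 0, -15, 0, 0, 0],
  [0, 0, 0, 0, 0, 0, 0],
  [0, 0, 0, 0, 0, 0, 0],
])

```text
time: 6.7
ee_pos: [0.6394, 0.2122, 0.3039]
tcp_rot: [-173.1, 90.0, -161.4]
wrist_force: [0.9, 0.0, -2.2]
opening: 0.0141
```

```bash
python3 d.py .497 -.198 .306 -21.7 0; python3 -c "
from h import *
shot('side','g2',None,1.5)"
```

```text
t 6.7 pos [0.6394 0.2122 0.3039] q [ 18.4  27.5  46.2 108.7  -0.   96.6] open 0.014052986358685767 F [ 0.9  0.  -2.2]
turn [ 3.347e+01 -2.000e-02  1.000e-02] shift [  -2.  -372.5 -223. ]
```

View pics/g2.png

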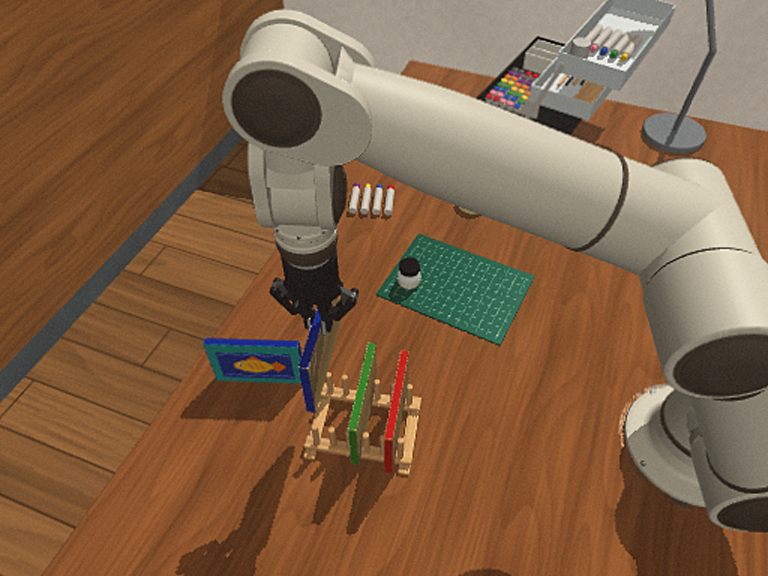

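The panel is out of the rack in the grip at side (312,360), and the red and green panels still stand in their slots. Next is the carry.

>>> carry_out([
  [0, 0, 0, 0, -15, -9, 0],
  [0, 0, 0, 0, -30, -18, 0],
  [0, 0, 0, 0, -36, -21.5, 0],
  [0, 0, 0, 0, -36, -21.5, 0],
  [0, 0, 0, 0, -36, -21.5, 0],
  [0, 0, 0, 0, -36, -21.5, 0],
  [0, 0, 0, 0, -36, -21.5, 0],
  [0, 0, 0, 0, -36, -21.5, 0],
  [0, 0, 0, 0, -36, -21.5, 0],
  [0, 0, 0, 0, -36, -21.5, 0],
  [0, 0, 0, 0, -25, -15, 0],
  [0, 0, 0, 0, -14.5, -9, 0],
])

```text
time: 8.25
ee_pos: [0.4962, -0.199, 0.3038]
tcp_rot: [144.2, 90.0, 155.9]
wrist_force: [0.5, 0.6, -2.0]
opening: 0.0138
```

>>> carry_out([
  [5, 0, 0, 0, 0, 0, 0],
  [7.5, 0, 0, 0, 0, 0, 0],
  [8.5, 0, 0, 0, 0, 0, 0],
  [7.5, 0, 0, 0, 0, 0, 0],
  [5, 0, 0, 0, 0, 0, 0],
  [0, -4, 0, 0, 0, 0, 0],
  [0, -7, 0, 0, 0, 0, 0],
  [0, -8, 0, 0, 0, 0, 0],
  [0, -8, 0, 0, 0, 0, 0],
  [0, -8, 0, 0, 0, 0, 0],
  [0, -6, 0, 0, 0, 0, 0],
  [0, -4, 0, 0, 0, 0, 0],
])

```text
time: 9.75
ee_pos: [0.4963, -0.1971, 0.3034]
tcp_rot: [0.0, 44.9, -21.7]
wrist_force: [-0.3, 0.2, -2.3]
opening: 0.0138
```

```bash
python3 d.py .497 -.198 .204 -21.7 45; python3 -c "
from h import *
shot('side','g3',None,1.5)
shot('top','g3t',None,1.5)"
```

```text
t 9.75 pos [ 0.4963 -0.1971  0.3034] q [-21.7 -40.7 -30.5  55.2  -0.   90. ] open 0.01381612966987394 F [-0.3  0.2 -2.3]
turn [ 0.    0.12 -0.02] shift [ 70.8  -0.6 -69.8]
```

View pics/g3.png

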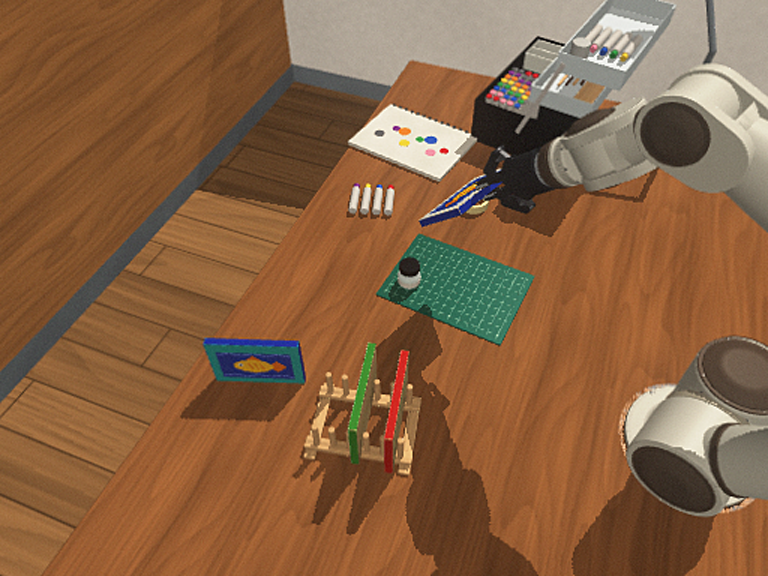

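View pics/g3t.png

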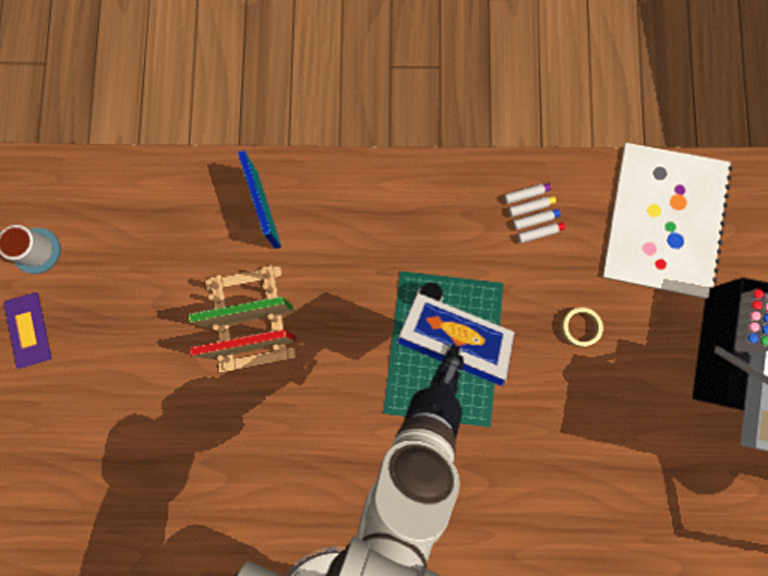

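The panel is held tilted over the mat, with the fish side up at top (458,335) in the 1.5x picture. The red and green panels, the tape roll and the jar are still in place. I'll lower it about 100 mm straight down.

>>> carry_out([
  [0, 0, 0, 5, 0, -5, 0],
  [0, 0, 0, 12, 0, -12, 0],
  [0, 0, 0, 15, 0, -15, 0],
  [0, 0, 0, 15, 0, -15, 0],
  [0, 0, 0, 12, 0, -12, 0],
  [0, 0, 0, 7, 0, -7, 0],
  [0, 0, 0, 4, 0, -4, 0],
  [0, 0, 0, 0, 0, 0, 0],
  [0, 0, 0, 0, 0, 0, 0],
])

```text
time: 10.98
ee_pos: [0.4972, -0.1981, 0.2062]
tcp_rot: [-0.0, 44.9, -21.7]
wrist_force: [0.3, -0.1, -1.3]
opening: 0.0139
```

```bash
python3 d.py .497 -.198 .204 -21.7 45; cat > f.py <<'E'
from h import *
import sys
from scipy.spatial.transform import Rotation as R
o=sensors.get_obs(); M=R.from_euler("xyz",o["tcp_rot"],degrees=True)
a=M.apply(np.eye(3)); p=o["ee_pos"]
top=p-.0235*a[0]
C=[top+.127*k*a[0]+s*.089*a[1]+.0075*a[2] for k,s in((0,1),(0,-1),(1,-1),(1,1))]  # expected face corners
C=np.array(C); print("centre",(top+.0635*a[0]).round(4),"low z",(C[2]-.015*a[2]).round(4), (C[3]-.015*a[2]).round(4))
for n in("side","top"):
    im=shot(n,"raw_"+n+sys.argv[1]); b=cv2.cvtColor(im,cv2.COLOR_RGB2BGR)
    q=proj(n,C); c=q.mean(0).astype(int); x0,y0=np.maximum(c-80,0); 
    b=cv2.resize(b[y0:y0+160,x0:x0+160],None,fx=3.6,fy=3.6,interpolation=cv2.INTER_CUBIC)
    cv2.polylines(b,[((q-[x0,y0]+.5)*3.6).astype(np.int32)],True,(255,0,255),1); cv2.imwrite(f"pics/f_{n}{sys.argv[1]}.png",b)
E
python3 f.py 1
```

```text
t 10.975 pos [ 0.4972 -0.1981  0.2062] q [-21.7 -43.1 -42.4  45.7  -0.   90. ] open 0.013945787428586187 F [ 0.3 -0.1 -1.3]
turn [-0.02  0.07  0.02] shift [ 1.4 -0.  -1.8]
centre [ 0.5235 -0.2085  0.178 ] low z [ 0.5274 -0.3059  0.1278] [ 0.5933 -0.1405  0.1278]
```

View pics/f_side1.png

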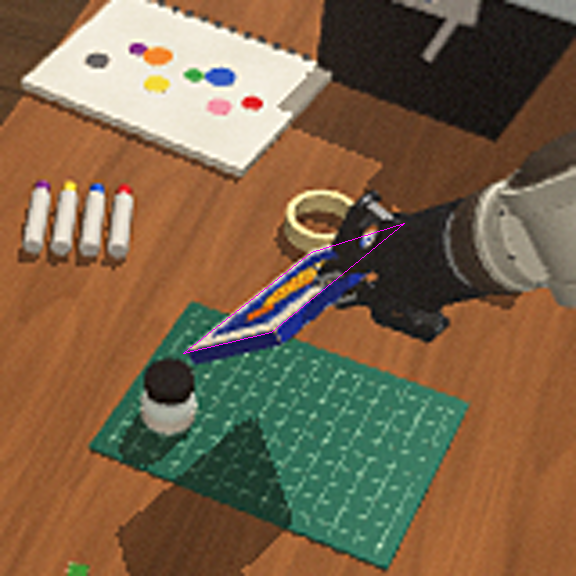

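View pics/f_top1.png

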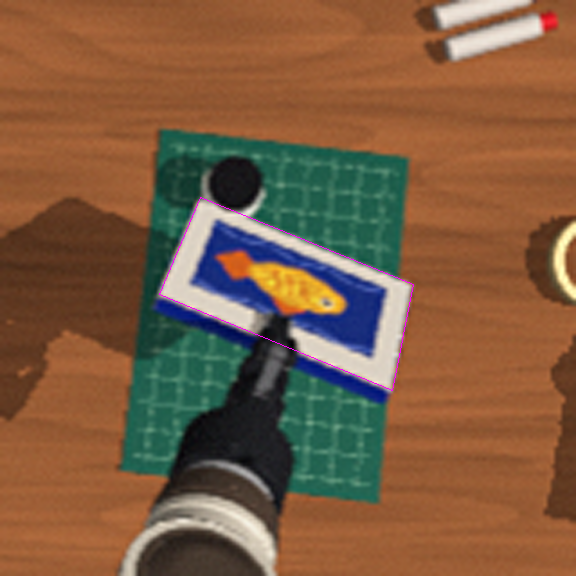

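Both views agree with the expected outline. The panel lies at 45° over the mat middle, with its corners within a few pixels of the drawn outline at top crop (160,295), (200,198), (412,285) and (390,390). The jar and tape roll are clear of it. I'll hand the job in.

```bash
python3 -c "
from workcell import job_done,sensors
o=sensors.get_obs();print(o['qd'].round(2),o['opening'],o['wrist_force']);print(job_done())"
```

```text
[ 0.02  0.06 -0.21 -0.04 -0.11  0.08] 0.013718612272184896 [-0.49829056 -0.13112499 -2.13368125]
the job is handed in; nothing more can be done
None
```

I gripped the fish panel by its top border, drew it straight up out of the rack and carried it over the mat. There I leaned it back and left it held in the gripper, and the job was handed in at about 11 s.

**Last checks:**
- **Tilt:** the panel leans 45° with the fish face up and its long edges level; both lower corners come out at the same height.
- **Position:** the panel centre is at (0.5235, -0.2085), against a measured mat middle of (0.524, -0.209). The lower edge is about 125 mm above the mat.
- **Pose in the pictures:** the outline expected from the arm pose matched the panel within a few pixels. One top corner was hidden in the side view.
- **Grip:** the opening held at 14 mm and the arm was still.
- **Other things:** the red and green panels were still in their slots at the last full view, taken before the final lowering. The jar and tape roll looked undisturbed and clear in the last crops, and I left the turquoise look-alike alone.

No check failed. The only disagreement was about 5 mm between the two cameras on the panel's sideways position at the start, so I took a value between them.

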